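# Turn over the collection flag of the letter tray that holds the notebook

## Task

Two letter trays stand on the desk, each with a hinged flag in front of it that lies to the right of its hinge and shows its white face; one tray holds a black notebook to be collected. With the fingertips or the outside of the fingers only, gently push that tray's flag up and all the way over its hinge until it lies fully flat on the left of the hinge, showing its orange face, and then move clear. Do not fling, force or grip the flag, do not pick anything up, and leave the empty tray's flag, the notebook and everything else on the desk as they are.

Things in the scene. Friction and masses are not known exactly. Their poses are not given: they have to be found in the camera images.
- flag_1 (a joint): flag of the tray with the notebook (tray_1), value in rad: 0 = the paddle lies level to the right of its hinge (tray -y) with its white face up, 1.57 = it stands upright, 3.14 = it lies level to the left of its hinge (tray +y) with its orange face up; it cannot go beyond 0 or 3.14. Starts between 0 and 0.2. The hinge is a little stiff (about 0.045 N m, under 1 N at the free edge): the paddle stays at whatever angle it is left
- flag_1_hinge (a point): middle of the hinge axis of flag_1, 75 mm above the desk, axes as the tray's; the hinge axis runs along x, away from the robot. The paddle is a plate 4 mm thick, 44 mm wide along the hinge, reaching 78 mm from the hinge axis to its free edge, one face white, the other orange. Rest ledges under it reach 27 mm from the axis either way; beyond them nothing lies under the paddle but the foot (to 33 mm) and the desk
- flag_1_edge (a point): middle of the free edge of flag_1's paddle, 78 mm from the hinge axis, half-way through the plate
- tray_1: light wooden letter tray that holds the notebook, fixed. Origin on the desk; x points away from the robot (yaw up to 0.3 rad), y left. Tray 124 (x) x 166 (y) x 30 mm, open-topped, centred at (31, 0) mm, walls 5 mm. In front, at (-75, 0) mm, the flag bracket: a foot 94 (x) x 66 (y) x 6 mm and two cheeks 84 mm high, 6 mm thick, 54 mm apart inside (along x), 20 mm long in y
- flag_2 (a joint): flag of the empty tray (tray_2), value in rad: 0 = the paddle lies level to the right of its hinge (tray -y) with its white face up, 1.57 = it stands upright, 3.14 = it lies level to the left of its hinge (tray +y) with its orange face up; it cannot go beyond 0 or 3.14. Starts between 0 and 0.2. The hinge is a little stiff (about 0.045 N m, under 1 N at the free edge): the paddle stays at whatever angle it is left
- flag_2_hinge (a point): middle of the hinge axis of flag_2, 75 mm above the desk, axes as the tray's; the hinge axis runs along x, away from the robot. The paddle is a plate 4 mm thick, 44 mm wide along the hinge, reaching 78 mm from the hinge axis to its free edge, one face white, the other orange. Rest ledges under it reach 27 mm from the axis either way; beyond them nothing lies under the paddle but the foot (to 33 mm) and the desk
- flag_2_edge (a point): middle of the free edge of flag_2's paddle, 78 mm from the hinge axis, half-way through the plate
- tray_2: light wooden letter tray that is empty, fixed. Origin on the desk; x points away from the robot (yaw up to 0.3 rad), y left. Tray 124 (x) x 166 (y) x 30 mm, open-topped, centred at (31, 0) mm, walls 5 mm. In front, at (-75, 0) mm, the flag bracket: a foot 94 (x) x 66 (y) x 6 mm and two cheeks 84 mm high, 6 mm thick, 54 mm apart inside (along x), 20 mm long in y
- notebook_mid (a point): centre of the black notebook, 148x110x16 mm, lying in tray_1 with its long side across
- desk_clock: brass desk clock on a walnut foot, 35x80x87 mm, at the back; origin in the middle of its underside
- stapler: black stapler, 36x153x44 mm, at the back; origin in the middle of its underside
- ink_bottle: ink bottle, 49x48x58 mm, at the back right; origin in the middle of its underside
- pen_tray: walnut pen tray, 55x230x14 mm, at the left; origin in the middle of its underside
- mug: cream mug, 84x123x91 mm, front right; origin in the middle of its underside
- rubber_stamp: rubber stamp with an upright handle, 24x48x66 mm, at the right; origin in the middle of its underside
- eraser: blue and white eraser, 21x52x12 mm, between the fronts of the trays; origin in the middle of its underside

How it is judged:
On the way:
1. the flag of the tray with the notebook has been pushed past upright (value of joint flag_1 above 1.65 rad), for 0.02 s.
At the end, for the whole second after the job is handed in: The flag of the tray with the notebook lies flat to the left of its hinge, orange up (joint over 3.0 rad of 3.14) and at rest; the other flag still lies on the right (under 0.35 rad); the notebook is within 10 mm and every other thing within 20 mm of where it was (value of joint flag_1 above 3 rad and velocity of joint flag_1 between -0.1 and 0.1 rad/s and value of joint flag_2 below 0.35 rad and distance of notebook_mid from where it was at the start of the episode below 0.01 m and distance of each of desk_clock, stapler, ink_bottle, pen_tray, mug, rubber_stamp, eraser from where it was at the start of the episode below 0.02 m); the robot touches nothing.
It fails at once if the empty tray's flag is raised (value of joint flag_2 above 0.35 rad).
It fails at once if the flag is flung (faster than 7 rad/s) (velocity of joint flag_1 above 7 rad/s).
It fails at once if the flag is forced or gripped (more than 40 N) (contact force between the arm and flag_1 above 40 N).
It fails at once if the notebook is lifted or shifted by more than 10 mm (distance of notebook_mid from where it was at the start of the episode above 0.01 m).
It fails at once if another thing on the desk is moved by more than 20 mm (distance of any of desk_clock, stapler, ink_bottle, pen_tray, mug, rubber_stamp, eraser from where it was at the start of the episode above 0.02 m).
It also fails if it takes over 42 s, if anything falls off the work surface, if the arm or the gripper's body presses on something with over 40 N, if the wrist force passes 120 N, or if a joint passes its speed limit or range.

## Robot

A 6-joint arm with a two-finger parallel gripper is mounted at the origin on the work surface; the furniture and walls round the work are solid. World frame = base frame: x ahead of the robot, y to its left, z up, the work surface at z = 0. Lengths are in m, angles in rad, forces in N, time in s.
With the tool pointing down it reaches from about 0.35 to 0.975 m from the base axis. Payload 4.9 kg.
Tool frame: the origin (TCP) lies where the fingers leave the gripper's body, on its centre line; the fingertips stand 73 mm ahead of it and the grasp point (between the pads) lies 54 mm ahead of it; z points along the fingers, y is the direction in which the jaws open and shut (so a half turn about z gives the same grasp; the last joint's range is limited). The gripper opens to 85 mm and grips with 20 to 120 N. Pads are 22 mm wide; open, the fingers measure 114 mm over their backs; the gripper's body (76 mm by 85 mm) begins 54 mm behind the grasp point. The pads swing forward as they close: fully open they stand 13 mm farther back than shut.
Start: joints at [-1.397, 0.053, 1.613, -0, 1.476, -0.119], TCP at [0.18, -0.598, 0.304] pointing down, gripper open.
Joint ranges: [-3.01, 3.01], [-1.01, 2.22], [0.06, 2.58], [-1.02, 4.17], [0.09, 2.62], [-3.14, 3.14]. Speed limits (rad/s): [2.57, 2.57, 3.14, 3.14, 3.14, 3.14].

## Interface

Orientations are given as a rotation vector (axis times angle).
In Python, from station import monitor, vision, workorder gives the robot as it stands.
- The arm moves only by the tool arm_command, never from a script. Its argument "rows" is text: rows parted by semicolons, each of 6 numbers parted by spaces: the shift along the world's x, y, z in mm, then the turn, a rotation vector about the world's x, y, z in degrees. In form: tx ty tz wx wy wz; .... A call has 1 to 12 rows; each row is the pose to reach, as a shift and turn from the pose measured when the call began; what a row does not reach only later rows make up. A row lasts 1/8 s, in which the tool goes at most 62.5 mm and 10.7 degrees, less where a joint would pass 70% of its speed; a pose out of reach is approached as far as the arm can. A call with a gripper value outside its range is refused whole. "jaw" is the opening, from 0 (shut) to 1 (fully open), set as the call begins (left out, the last holds). The fingers move at their own pace and stop on an object; "squeeze" is the grip in N (left out, the last holds). Time passes only in rows, so rows that repeat a pose let the fingers close. It gives the time, the measured TCP pose, the force and the opening at its end, in the units of the state.
- monitor.get_obs(): the state, without advancing time (a new reading comes with each control period).
- vision.get_image(name): name is "scene" or "top" or "wrist"; returns a dict with "frame" (480x640x3 uint8, red, green, blue), "vfov" (degrees; the focal length in pixels is half the picture's height over the tangent of half this angle, whatever the lens; pixels are square), "cx", "cy" (the principal point, pixels), "R" (3x3) and "t" (3): a world point X has camera coordinates R X + t; the wrist camera has in their place "T_tool_cam" (4x4, takes a point from camera to tool coordinates, whose origin is the TCP and whose axes are the flange's). Camera axes: x right, y down, z forward; pixel columns grow to the right and rows downward; lengths in m; the calibration is good to about 2 mm. A picture is of the moment at which its call begins: read the wrist's pose just before it. There is no depth.
- workorder.finish_job(): hands the job in, once; it reports no verdict.
The state is a dict: "t": time; "q": joint angles; "dq": joint speeds; "effort": joint torques, N m; "tool_pos": TCP position; "tool_rot": TCP orientation; "contact_force": force on the tool from outside, world axes, zero at the start; "wrist_torque": the same for the moment, N m; "opening": finger opening in m.
Only numpy, scipy, OpenCV 4.12 (cv2) and the standard library are available. Lean on these libraries where they do the work, as an engineer would, in place of code of your own. Each camera call takes 0.05 s, during which the arm holds its last target. There are 200 camera calls.

## Working session

There is one attempt and no reset: what is moved stays moved. The work goes in short steps, Python scripts to look and compute and a tool call to move; the robot and the scene stay as the last step left them, time stands still between calls to the robot, and variables do not carry over. Pictures are saved under pics/ and viewed, about 8 in all and at most 12, crops included, and the job is handed in when it is done.

Besides the shell and the picture viewer there is one more tool, called after "Request:" in YAML: its name, and indented under it one key for each argument. arm_command: Moves the arm, as the interface text tells. Its arguments: {"type":"object","properties":{"rows":{"type":"string"},"jaw":{"type":"number"},"squeeze":{"type":"number"}},"required":["rows"]}

```bash
mkdir -p pics
cat > h.py <<'E'
import numpy as np, cv2
from station import monitor, vision, workorder
def shot(name,fn):
    im=vision.get_image(name); cv2.imwrite('pics/'+fn,im['frame'][:,:,::-1]); 
    np.savez('pics/'+fn[:-4]+'.npz',**{k:v for k,v in im.items()}); return im
def ray(im,u,v):
    f=240/np.tan(np.radians(float(im['vfov']))/2)
    d=np.array([(u-im['cx'])/f,(v-im['cy'])/f,1.]); R=np.array(im['R']);t=np.array(im['t'])
    return -R.T@t, R.T@d
def onz(im,u,v,z):
    c,d=ray(im,u,v); return c+d*(z-c[2])/d[2]
def proj(im,X):
    f=240/np.tan(np.radians(float(im['vfov']))/2)
    p=np.array(im['R'])@np.array(X)+np.array(im['t']); return f*p[0]/p[2]+im['cx'],f*p[1]/p[2]+im['cy']
E
python3 - <<'E'
from h import *
for n in('scene','top'):
    im=shot(n,n+'1.png'); print(n,im['vfov'],im['cx'],im['cy'],-np.array(im['R']).T@np.array(im['t']))
print(monitor.get_obs())
E
```

```text
scene 42.26491120196155 319.9728220865457 248.34480892962068 [-0.57299256 -0.77014005  0.93852071]
top 51.851826009344414 318.66878923586376 244.8643423328751 [ 0.32328652 -0.01836667  1.15796439]
{'t': 0.1, 'q': array([-1.39699458e+00,  5.33017515e-02,  1.61413079e+00,  3.13067116e-05,
        1.47601947e+00, -1.18978869e-01]), 'dq': array([ 0.00050636, -0.00088459, -0.00327131, -0.00058766, -0.0008971 ,
        0.00020487]), 'effort': array([ 7.42798591e-06, -3.94905174e+01, -3.71365392e+01, -9.14140537e-05,
        3.93137496e-03,  1.30318540e-05]), 'tool_pos': array([ 0.18033036, -0.59797781,  0.30279455]), 'tool_rot': array([-3.10615143e+00, -4.57981967e-01,  3.10982089e-05]), 'contact_force': array([ 0.21568325, -0.90095629,  0.4903635 ]), 'wrist_torque': array([ 0.00157219,  0.02422935, -0.02279028]), 'opening': 0.08552646838188423}
```

View pics/top1.png

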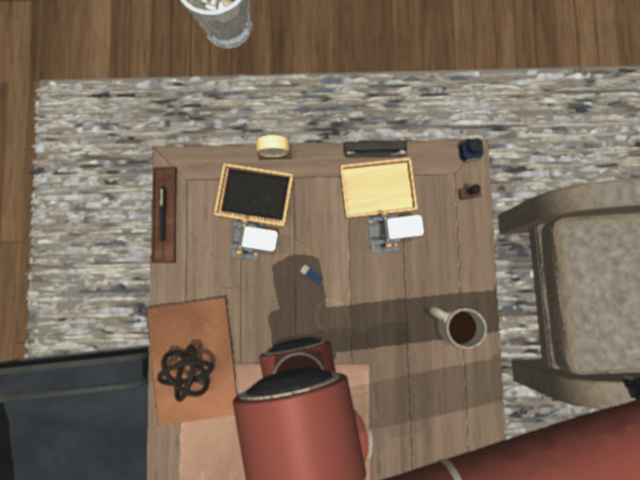

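View pics/scene1.png

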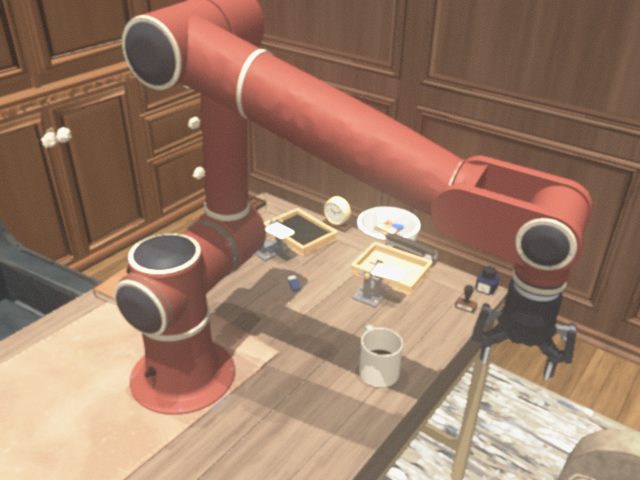

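The top view shows the notebook tray at left (about 255,195), with its white paddle at (260,239) and bracket at (243,240). The empty tray is on the right (378,188), with its flag at (405,228) and the eraser at (311,274). Next I'll measure tray 1 and its flag.

Run:
```python
from h import *
im=dict(np.load('pics/top1.npz')); fr=im['frame']
hsv=cv2.cvtColor(fr,cv2.COLOR_RGB2HSV)
def big(m,x0,y0,x1,y1):
    k=np.zeros_like(m);k[y0:y1,x0:x1]=m[y0:y1,x0:x1]
    cs,_=cv2.findContours(k,cv2.RETR_EXTERNAL,cv2.CHAIN_APPROX_NONE); return max(cs,key=cv2.contourArea)
white=cv2.inRange(hsv,(0,0,190),(180,40,255))
c=big(white,225,215,290,260); r=cv2.minAreaRect(c); b=cv2.boxPoints(r); print('paddle px',r,b.round(1).tolist())
for p in b: print(onz(im,*p,0.08).round(4))
tray=cv2.inRange(hsv,(10,50,150),(30,200,255))
c=big(tray,205,155,300,232); r=cv2.minAreaRect(c); b=cv2.boxPoints(r); print('tray px',r)
P=np.array([onz(im,*p,0.03) for p in b]);print(P.round(4),P.mean(0))
print([np.linalg.norm(P[i]-P[i-1]).round(4) for i in range(4)])
e=[P[(i+1)%4]-P[i] for i in range(4)]
L=max(e,key=lambda v:(np.linalg.norm(v)>.14)*v[1]); yaw=np.arctan2(-L[0],L[1]); print('yaw',yaw)
R=np.array([[np.cos(yaw),-np.sin(yaw)],[np.sin(yaw),np.cos(yaw)]])
o=P.mean(0)[:2]-R@[.031,0]; h=o+R@[-.075,0]; print('origin',o,'hinge',h,'edge0',h+R@[0,-.078])
for y in(.0,-.078):
  for x in(-.022,.022): print(proj(im,[*(h+R@[x,y]),.077]))
z=cv2.resize(fr[145:295,195:355],None,fx=4.9,fy=4,interpolation=cv2.INTER_CUBIC)
z=cv2.resize(fr[145:295,195:355],(800*3//4*1,562),interpolation=cv2.INTER_CUBIC)
cv2.imwrite('pics/crop1.png',z[:,:,::-1])
```

```text
paddle px ((259.3081359863281, 238.54867553710938), (33.427978515625, 20.535072326660156), 8.972625732421875) [[241.1999969482422, 246.10000610351562], [244.39999389648438, 225.8000030517578], [277.3999938964844, 231.0], [274.20001220703125, 251.3000030517578]]
[0.4404 0.163  0.08  ]
[0.4854 0.1558 0.08  ]
[0.4722 0.0829 0.08  ]
[0.4274 0.0904 0.08  ]
tray px ((255.67686462402344, 193.423583984375), (79.95904541015625, 58.01987075805664), 7.594643592834473)
[[0.5153 0.2385 0.03  ]
 [0.6516 0.221  0.03  ]
 [0.622  0.0352 0.03  ]
 [0.4867 0.055  0.03  ]] [0.56890215 0.13743017 0.03      ]
[np.float64(0.1857), np.float64(0.1374), np.float64(0.1881), np.float64(0.1368)]
yaw -0.1547905137943467
origin [0.53827279 0.14220953] hinge [0.4641695  0.15377252] edge0 [0.452144  0.0767051]
(np.float64(244.05016500445674), np.float64(245.26959045022005))
(np.float64(247.0426837383638), np.float64(225.69956578582904))
(np.float64(279.00313207804163), np.float64(249.9757779093196))
(np.float64(281.8541936405752), np.float64(230.34896433807504))
```

View pics/crop1.png

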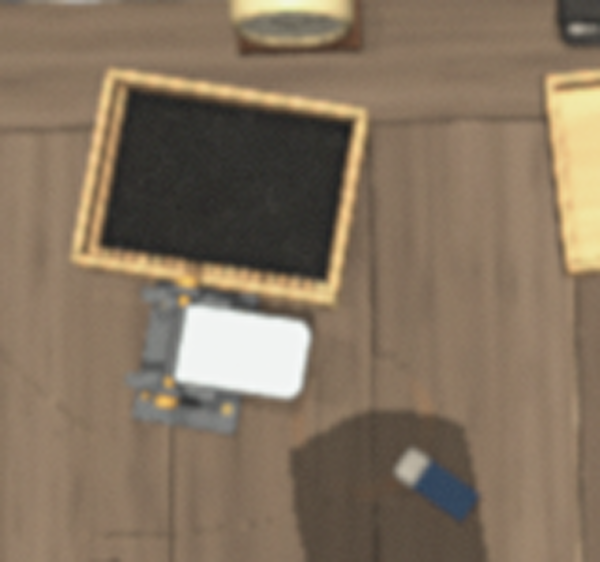

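Run:
```python
from h import *
im=dict(np.load('pics/top1.npz'))
C=[(110,70),(367,110),(333,303),(74,263)]
P=np.array([onz(im,195+u/3.75,145+v/3.747,.03) for u,v in C]); print(P.round(4))
print([np.linalg.norm(P[i]-P[i-1]).round(4) for i in range(4)])
L=(P[0]-P[1]+P[3]-P[2]); yaw=np.arctan2(-L[0],L[1]); print('yaw',yaw)
R=np.array([[np.cos(yaw),-np.sin(yaw)],[np.sin(yaw),np.cos(yaw)]])
o=P.mean(0)[:2]-R@[.031,0]; h=o+R@[-.075,0]; print('origin',o,'hinge',h,'edge0',h+R@[0,-.078])
for y in(.0,-.078):
  for x in(-.022,.022): print(proj(im,[*(h+R@[x,y]),.077]))
```

```text
[[0.641  0.2105 0.03  ]
 [0.6118 0.05   0.03  ]
 [0.4908 0.0727 0.03  ]
 [0.5192 0.2327 0.03  ]]
[np.float64(0.1238), np.float64(0.1631), np.float64(0.1231), np.float64(0.1625)]
yaw -0.17789103521421176
origin [0.53519728 0.14695761] hinge [0.46138085 0.16022918] edge0 [0.44757841 0.08346009]
(np.float64(240.9054486850671), np.float64(246.55361125465149))
(np.float64(244.3637458044352), np.float64(227.03996349778043))
(np.float64(275.73236049008256), np.float64(252.06951779265046))
(np.float64(279.05204670398643), np.float64(232.49254322041287))
```

```bash
cat >> h.py <<'E'
from scipy.spatial.transform import Rotation as Ro
H=np.array([.461,.160]); YAW=-.175
Rt=np.array([[np.cos(YAW),-np.sin(YAW)],[np.sin(YAW),np.cos(YAW)]])
def goal(x,y,z,tilt=45):  # tip in hinge frame (mm; z over desk) -> TCP shift/turn from now
    o=monitor.get_obs(); d=Ro.from_euler('z',YAW).apply([np.sin(np.radians(tilt)),0,-np.cos(np.radians(tilt))])
    tip=np.array([*(H+Rt@np.array([x,y])/1000),z/1000]); tcp=tip-.073*d
    Rg=Ro.from_euler('z',YAW)*Ro.from_euler('y',-tilt,degrees=True)*Ro.from_rotvec([np.pi,0,0])
    rv=(Rg*Ro.from_rotvec(o['tool_rot']).inv()).as_rotvec(degrees=True)
    return ((tcp-o['tool_pos'])*1000).round(1),rv.round(1)
def now():
    o=monitor.get_obs(); R=Ro.from_rotvec(o['tool_rot']); tip=o['tool_pos']+.073*R.apply([0,0,1])
    p=Rt.T@(tip[:2]-H)*1000; print('t',round(o['t'],2),'tip',p.round(1),(tip[2]*1000).round(1),'zdir',R.apply([0,0,1]).round(3),'y',R.apply([0,1,0]).round(2),'F',o['contact_force'].round(2),'q',o['q'].round(2))
E
python3 -c "
from h import *
now();print(goal(-5,-115,180))"
```

```text
t 0.1 tip [-144.5 -795.1] 229.8 zdir [-0.     0.002 -1.   ] y [ 0.29 -0.96 -0.  ] F [ 0.22 -0.9   0.49] q [-1.4   0.05  1.61  0.    1.48 -0.12]
(array([204.9, 654.6, -71.2]), array([  2.6, -45.3, -25.4]))
```

Request:
arm_command:
  rows: "30 50 20 0 0 -2; 70 100 40 0 -4 -4; 110 150 60 0 -8 -6; 150 200 60 0 -12 -8; 190 260 60 1 -16 -10; 205 320 60 1 -20 -12; 205 380 60 1 -25 -15; 205 440 60 1 -30 -18; 205 500 50 2 -35 -20; 205 560 40 2 -40 -23; 205 610 40 2.6 -45.3 -25.4; 205 655 40 2.6 -45.3 -25.4"
  jaw: 0

```text
t: 1.6
tool_pos: [0.3946, 0.062, 0.3415]
tool_rot: [2.832, -0.251, 1.164]
contact_force: [0.5, 1.2, 0.6]
opening: 0.0005
```

```bash
python3 -c "
from h import *
now();print(goal(-5,-115,180))"
```

```text
t 1.6 tip [   3.  -108.2] 289.6 zdir [ 0.692 -0.126 -0.711] y [-0.18 -0.98  0.  ] F [0.5  1.24 0.55] q [ 0.05 -1.01  2.39 -0.19  1.01  1.84]
(array([  -9.4,   -5.4, -109.9]), array([ 0.1, -0.3,  0.1]))
```

Request:
arm_command:
  rows: "-4 -3 -30 0 0 0; -9 -5 -70 0 0 0; -9 -5 -110 0 0 0; -9 -5 -110 0 0 0"

```text
t: 2.1
tool_pos: [0.3879, 0.0586, 0.2257]
tool_rot: [2.836, -0.251, 1.148]
contact_force: [-0.2, -0.9, 0.1]
opening: 0.0002
```

```bash
python3 -c "
from h import *
now();print(goal(-5,-115,30))
shot('top','top2.png');shot('wrist','w2.png')"
```

```text
t 2.1 tip [  -3.5 -113. ] 173.3 zdir [ 0.684 -0.127 -0.718] y [-0.18 -0.98  0.  ] F [-0.23 -0.89  0.12] q [ 0.04 -1.01  2.57 -0.21  0.83  1.87]
(array([  -2.7,   -1.9, -144.1]), array([ 0.1, -0.9,  0.2]))
```

View pics/w2.png

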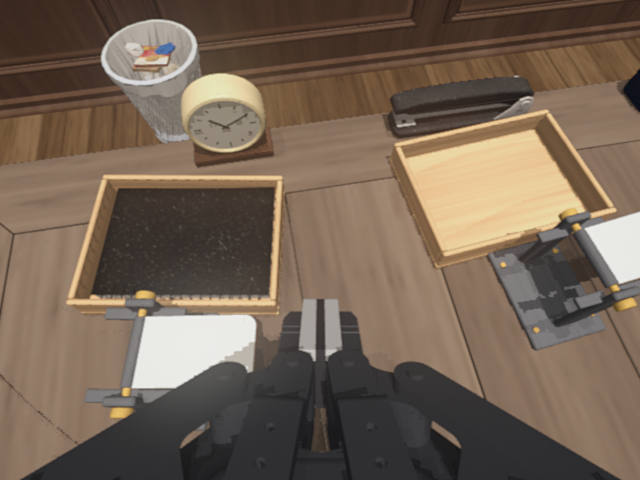

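The wrist view shows tray 1 with its paddle at (195,350), flat on the right, and the closed fingertips in the gap to its right at (320,310). Joints 2 and 3 are at their limits in this pose, so I'll turn the tool to point diagonally left instead.

```bash
cat >> h.py <<'E'
def goal(x,y,z,tilt=55,head=60):  # head: pointing direction, deg from tray x
    o=monitor.get_obs(); a=YAW+np.radians(head)
    Rg=Ro.from_euler('z',a)*Ro.from_euler('y',-tilt,degrees=True)*Ro.from_rotvec([np.pi,0,0])
    tip=np.array([*(H+Rt@np.array([x,y])/1000),z/1000]); tcp=tip-.073*Rg.apply([0,0,1])
    rv=(Rg*Ro.from_rotvec(o['tool_rot']).inv()).as_rotvec(degrees=True)
    return ((tcp-o['tool_pos'])*1000).round(0),rv.round(1)
E
python3 -c "
from h import *
now();print(goal(-5,-130,170))
im=dict(np.load('pics/top1.npz'))
for p in [(368,214),(372,250),(311,274),(432,312)]: print(onz(im,*p,0.01).round(3))
"
```

```text
t 2.2 tip [  -0.9 -112.7] 180.1 zdir [ 0.691 -0.127 -0.711] y [-0.18 -0.98  0.  ] F [ 0.62 -0.95  0.52] q [ 0.04 -1.01  2.56 -0.21  0.83  1.87]
(array([  5., -71., -20.]), array([  3.8, -10.1,  60. ]))
[ 0.518 -0.124  0.01 ]
[ 0.433 -0.131  0.01 ]
[0.379 0.012 0.01 ]
[ 0.287 -0.264  0.01 ]
```

Request:
arm_command:
  rows: "0 -10 0 1 -2 10; 0 -22 0 1 -4 20; 2 -34 0 2 -6 30; 3 -46 0 3 -8 40; 4 -58 0 3 -9 50; 5 -71 -10 3.8 -10 60; 5 -71 -20 3.8 -10 60; 5 -71 -20 3.8 -10 60"

```text
t: 3.2
tool_pos: [0.396, -0.0147, 0.2142]
tool_rot: [-2.254, -1.056, -1.176]
contact_force: [0.5, 0.4, 0.4]
opening: 0.0002
```

```bash
python3 -c "
from h import *
now();print(goal(-5,-130,40))"
```

```text
t 3.2 tip [  -3.5 -131.7] 172.3 zdir [ 0.528  0.626 -0.574] y [ 0.77 -0.64  0.  ] F [0.54 0.38 0.39] q [-0.7  -0.63  2.46  0.98  1.42 -0.22]
(array([  -1.,    2., -132.]), array([ 0.2,  0.2, -0.1]))
```

Request:
arm_command:
  rows: "0 0 -30 0 0 0; 0 0 -60 0 0 0; 0 1 -90 0 0 0; 0 1 -90 0 0 0"

```text
t: 3.7
tool_pos: [0.3965, -0.0143, 0.1243]
tool_rot: [-2.254, -1.054, -1.174]
contact_force: [-0.4, -0.6, 0.4]
opening: 0.0002
```

```bash
python3 -c "
from h import *
now();print(goal(-5,-130,40))
shot('scene','s3.png');im=shot('top','top3.png')
cv2.imwrite('pics/t3c.png',cv2.resize(im['frame'][130:330,180:420],(720,600))[:,:,::-1])"
```

```text
t 3.7 tip [  -3.3 -131.2] 82.4 zdir [ 0.527  0.626 -0.575] y [ 0.77 -0.64  0.  ] F [-0.43 -0.64  0.38] q [-0.7  -0.41  2.5   1.02  1.28 -0.44]
(array([ -1.,   1., -42.]), array([ 0.2,  0.1, -0.1]))
```

View pics/t3c.png

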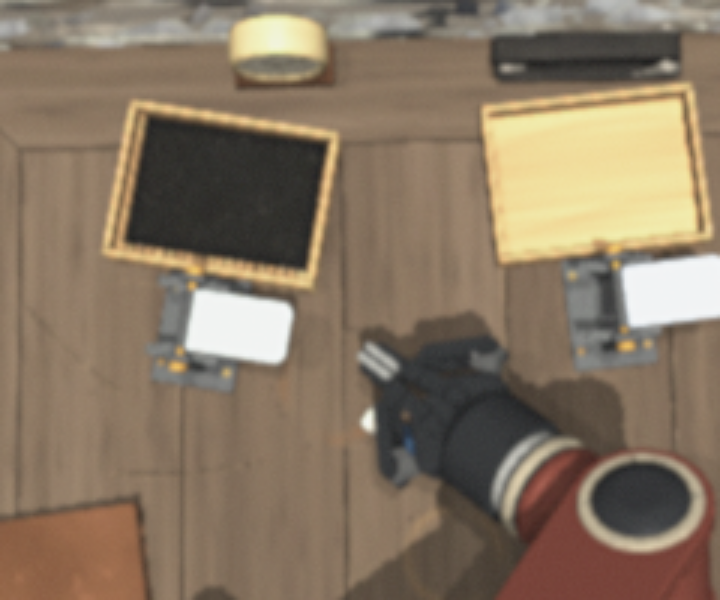

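Top view (crop): the closed tip is at about (370,345), well right of paddle 1, whose free edge is near u=292. The gripper is clear of bracket 2. Next I'll go down, then in under the paddle.

Request:
arm_command:
  rows: "0 0 -22 0 0 0; -1 1 -42 0 0 0; -1 1 -42 0 0 0"

```text
t: 4.18
tool_pos: [0.397, -0.0144, 0.0853]
tool_rot: [-2.255, -1.059, -1.18]
contact_force: [-0.8, 0.5, 0.2]
opening: 0.0005
```

```bash
python3 -c "
from h import *
now();print(goal(-5,-95,38),goal(-3,-62,38))"
```

```text
t 4.17 tip [  -2.5 -131.3] 43.4 zdir [ 0.53   0.625 -0.574] y [ 0.77 -0.64  0.01] F [-0.81  0.54  0.19] q [-0.7  -0.28  2.49  1.06  1.21 -0.56]
(array([ 4., 36., -5.]), array([ 0.3,  0.4, -0.1])) (array([12., 68., -5.]), array([ 0.3,  0.4, -0.1]))
```

Request:
arm_command:
  rows: "2 18 -5 0 0 0; 4 36 -5 0 0 0; 8 52 -5 0 0 0; 12 68 -5 0 0 0; 12 68 -5 0 0 0"

```text
t: 4.8
tool_pos: [0.4101, 0.0537, 0.0824]
tool_rot: [-2.253, -1.063, -1.183]
contact_force: [-0.2, 0.1, -0.5]
opening: 0.0001
```

```bash
python3 -c "
from h import *
now();print(goal(-3,-60,55),goal(-3,-60,75))
shot('wrist','w4.png')"
```

```text
t 4.8 tip [ -1.4 -61.8] 40.6 zdir [ 0.531  0.625 -0.572] y [ 0.77 -0.64  0.01] F [-0.15  0.11 -0.48] q [-0.49 -0.31  2.52  1.16  1.06 -0.49]
(array([-1.,  2., 14.]), array([ 0.4,  0.6, -0.2])) (array([-1.,  2., 34.]), array([ 0.4,  0.6, -0.2]))
```

View pics/w4.png

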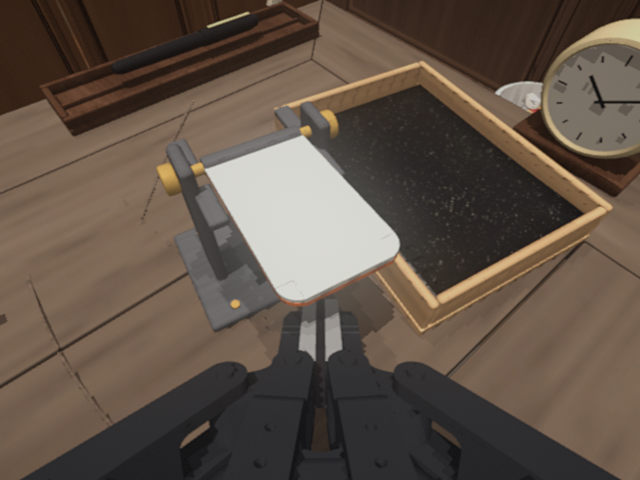

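The wrist view shows the fingertips just under the free edge (at 322,300), with paddle corners at (285,300) and (398,243), white face up. I'll go a bit deeper, then lift.

```bash
python3 -c "
from h import *
for p in [(2,-52,40),(2,-55,60),(2,-56,80),(2,-54,95),(2,-47,109)]: print(goal(*p))"
```

```text
(array([ 5.,  9., -0.]), array([ 0.4,  0.6, -0.1]))
(array([ 5.,  6., 20.]), array([ 0.4,  0.6, -0.1]))
(array([ 5.,  5., 40.]), array([ 0.4,  0.6, -0.1]))
(array([ 5.,  7., 55.]), array([ 0.4,  0.6, -0.1]))
(array([ 6., 14., 69.]), array([ 0.4,  0.6, -0.1]))
```

Request:
arm_command:
  rows: "5 9 0 0 0 0; 5 7 10 0 0 0; 5 6 20 0 0 0; 5 5 30 0 0 0; 5 5 40 0 0 0; 5 6 48 0 0 0; 5 7 55 0 0 0; 6 10 62 0 0 0; 6 14 69 0 0 0; 6 14 69 0 0 0"

```text
t: 6.1
tool_pos: [0.4162, 0.0676, 0.1518]
tool_rot: [-2.252, -1.064, -1.184]
contact_force: [-0.0, -0.9, -0.4]
opening: 0.0001
```

```bash
python3 -c "
from h import *
now()
for p in [(2,-40,117),(2,-32,123),(2,-23,128),(2,-14,131),(2,-4,132),(2,6,132)]: print(goal(*p), goal(*p,tilt=40))
shot('wrist','w5.png')"
```

```text
t 6.1 tip [  2.3 -47.1] 110.1 zdir [ 0.532  0.625 -0.572] y [ 0.77 -0.64  0.01] F [-0.01 -0.93 -0.37] q [-0.44 -0.53  2.52  1.07  1.13 -0.24]
(array([1., 7., 7.]), array([ 0.4,  0.7, -0.2])) (array([10., 17., 21.]), array([-11.1,  10.3,  -0.3]))
(array([ 3., 15., 13.]), array([ 0.4,  0.7, -0.2])) (array([11., 25., 27.]), array([-11.1,  10.3,  -0.3]))
(array([ 4., 24., 18.]), array([ 0.4,  0.7, -0.2])) (array([13., 33., 32.]), array([-11.1,  10.3,  -0.3]))
(array([ 6., 32., 21.]), array([ 0.4,  0.7, -0.2])) (array([14., 42., 35.]), array([-11.1,  10.3,  -0.3]))
(array([ 8., 42., 22.]), array([ 0.4,  0.7, -0.2])) (array([16., 52., 36.]), array([-11.1,  10.3,  -0.3]))
(array([ 9., 52., 22.]), array([ 0.4,  0.7, -0.2])) (array([18., 62., 36.]), array([-11.1,  10.3,  -0.3]))
```

View pics/w5.png

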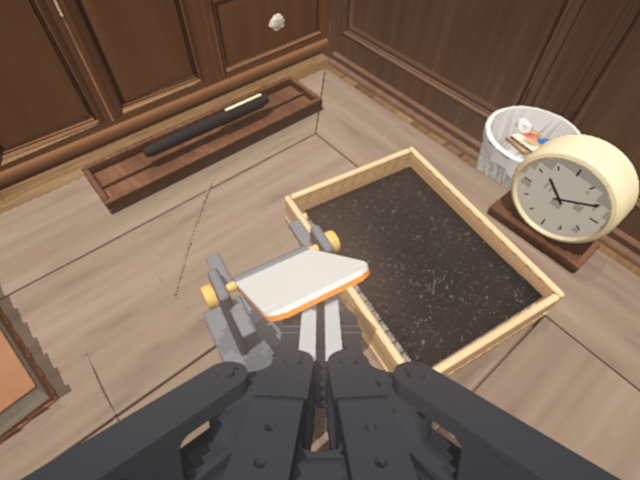

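The paddle is rising: it stands partly up on the fingertips, with its orange edge from (270,318) to (368,268). I'll continue over the top.

Request:
arm_command:
  rows: "1 7 7 0 0 0; 3 15 13 0 0 0; 4 24 18 0 0 0; 6 32 21 0 0 0; 8 42 22 0 0 0; 9 52 22 0 0 0; 9 52 22 0 0 0"

```text
t: 7.02
tool_pos: [0.4249, 0.1204, 0.1734]
tool_rot: [-2.251, -1.065, -1.183]
contact_force: [-0.5, 0.4, 0.2]
opening: -0.0002
```

```bash
python3 -c "
from h import *
now()
for p in [(2,16,130),(2,25,127),(2,35,120),(2,43,112)]: print(goal(*p), goal(*p,tilt=40))
shot('wrist','w6.png')"
```

```text
t 7.03 tip [1.5 6.5] 131.6 zdir [ 0.53   0.626 -0.572] y [ 0.77 -0.64  0.01] F [-0.55  0.42  0.16] q [-0.27 -0.57  2.5   1.06  1.02 -0.09]
(array([ 2.,  9., -2.]), array([ 0.4,  0.6, -0.3])) (array([11., 19., 13.]), array([-11.1,  10.2,  -0.4]))
(array([ 4., 18., -5.]), array([ 0.4,  0.6, -0.3])) (array([12., 28., 10.]), array([-11.1,  10.2,  -0.4]))
(array([  6.,  28., -12.]), array([ 0.4,  0.6, -0.3])) (array([14., 38.,  3.]), array([-11.1,  10.2,  -0.4]))
(array([  7.,  36., -20.]), array([ 0.4,  0.6, -0.3])) (array([15., 46., -5.]), array([-11.1,  10.2,  -0.4]))
```

View pics/w6.png

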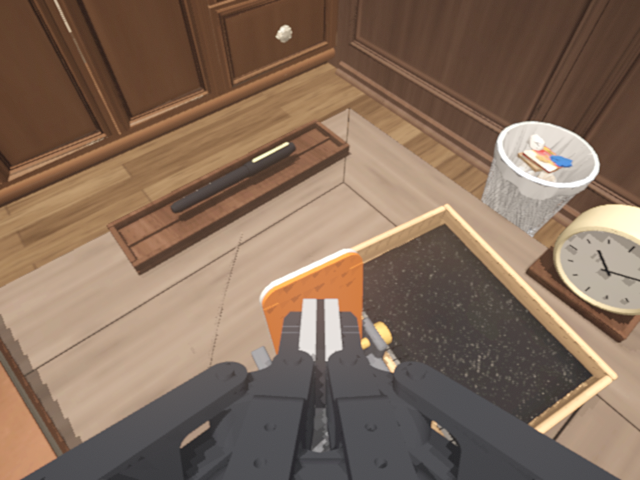

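The paddle is past upright: the orange face is now toward the camera (315,290) with the tip on it. I'll push it down to the left while steepening the tool.

Request:
arm_command:
  rows: "5 13 3 -4 3 0; 9 23 4 -7 7 0; 13 34 4 -11 10 0; 14 42 -1 -11 10 0; 15 48 -8 -11 10 0; 16 53 -15 -11 10 0; 16 53 -15 -11 10 0"

```text
t: 7.95
tool_pos: [0.44, 0.1731, 0.1566]
tool_rot: [-2.448, -1.149, -0.893]
contact_force: [1.2, -0.0, 0.7]
opening: -0.0
```

```bash
python3 -c "
from h import *
now()
for p in [(2,53,96),(2,55,91),(2,56,88),(2,56,85)]: print(goal(*p,tilt=40))
"
```

```text
t 7.95 tip [ 0.2 50.2] 100.8 zdir [ 0.411  0.497 -0.765] y [ 0.77 -0.64 -0.  ] F [ 1.18 -0.02  0.74] q [-0.01 -0.44  2.38  0.72  0.86  0.29]
(array([ 2.,  3., -5.]), array([-0.1,  0. , -0.3]))
(array([  2.,   5., -10.]), array([-0.1,  0. , -0.3]))
(array([  3.,   6., -13.]), array([-0.1,  0. , -0.3]))
(array([  3.,   6., -16.]), array([-0.1,  0. , -0.3]))
```

Request:
arm_command:
  rows: "2 3 -5 0 0 0; 2 5 -10 0 0 0; 3 6 -13 0 0 0; 3 6 -14 0 0 0; 3 6 -14 0 0 0"

```text
t: 8.57
tool_pos: [0.4429, 0.1791, 0.1425]
tool_rot: [-2.448, -1.149, -0.893]
contact_force: [-0.0, 0.6, 0.6]
opening: 0.0001
```

```bash
python3 -c "
from h import *
now();shot('wrist','w7.png')"
```

```text
t 8.57 tip [ 2.1 56.6] 86.7 zdir [ 0.411  0.497 -0.765] y [ 0.77 -0.64 -0.  ] F [-0.03  0.58  0.56] q [ 0.01 -0.39  2.37  0.75  0.82  0.27]
```

View pics/w7.png

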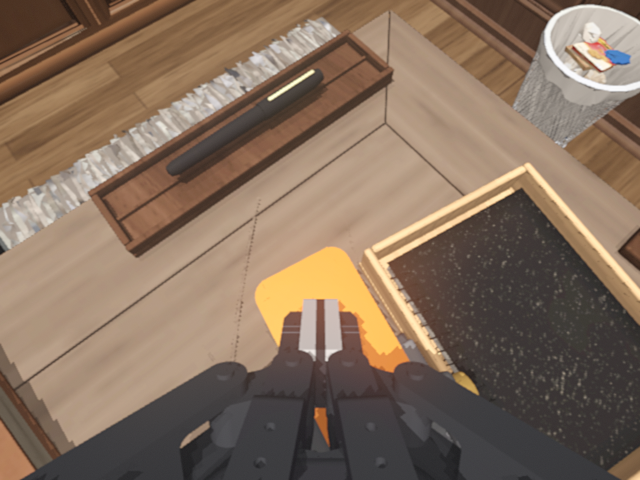

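The paddle lies nearly flat, orange up, with its free edge from (260,295) to (350,250). There's no firm stop yet, so I'll press on in small steps.

Request:
arm_command:
  rows: "0 0 -1.5 0 0 0; 0 0 -3 0 0 0; 0 0 -3 0 0 0"

```text
t: 9.0
tool_pos: [0.443, 0.1791, 0.1396]
tool_rot: [-2.448, -1.149, -0.893]
contact_force: [-0.4, -0.2, 0.1]
opening: 0.0004
```

Request:
arm_command:
  rows: "0 0 -1.5 0 0 0; 0 0 -3 0 0 0; 0 0 -3 0 0 0"

```text
t: 9.38
tool_pos: [0.4433, 0.1792, 0.1373]
tool_rot: [-2.447, -1.15, -0.894]
contact_force: [-4.9, -2.3, 6.4]
opening: 0.0001
```

The force is 6.4 N upward, well above the hinge friction of about 1 N, so the flag is at its stop. I'll retreat up and to the right.

Request:
arm_command:
  rows: "0 0 12 0 0 0; 0 0 35 0 0 0; 0 -10 70 0 0 0; 0 -40 110 0 0 0; 0 -90 150 0 0 0; 0 -140 170 0 0 0; 0 -190 170 0 0 0; 0 -190 170 0 0 0"

```text
t: 10.38
tool_pos: [0.4436, -0.014, 0.3081]
tool_rot: [-2.453, -1.143, -0.896]
contact_force: [0.0, -0.4, -0.9]
opening: -0.0
```

```bash
python3 -c "
from h import *
now();im=shot('top','top8.png')
cv2.imwrite('pics/t8c.png',cv2.resize(im['frame'][130:350,145:505],(800,489))[:,:,::-1])
im=shot('scene','s8.png')
cv2.imwrite('pics/s8c.png',cv2.resize(im['frame'][180:330,200:440],(800,500),interpolation=cv2.INTER_CUBIC)[:,:,::-1])"
```

```text
t 10.38 tip [  36.7 -133.6] 252.3 zdir [ 0.414  0.493 -0.765] y [ 0.77 -0.64  0.  ] F [ 0.04 -0.41 -0.89] q [-0.51 -0.58  2.21  0.7   1.41  0.11]
```

View pics/t8c.png

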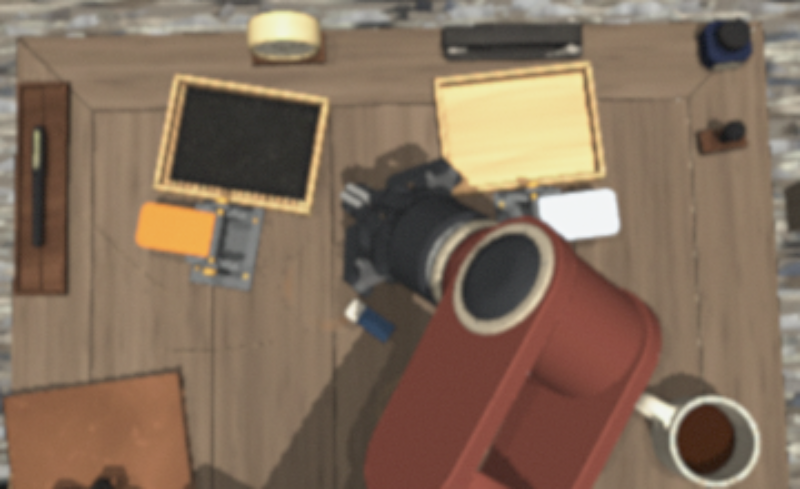

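View pics/s8c.png

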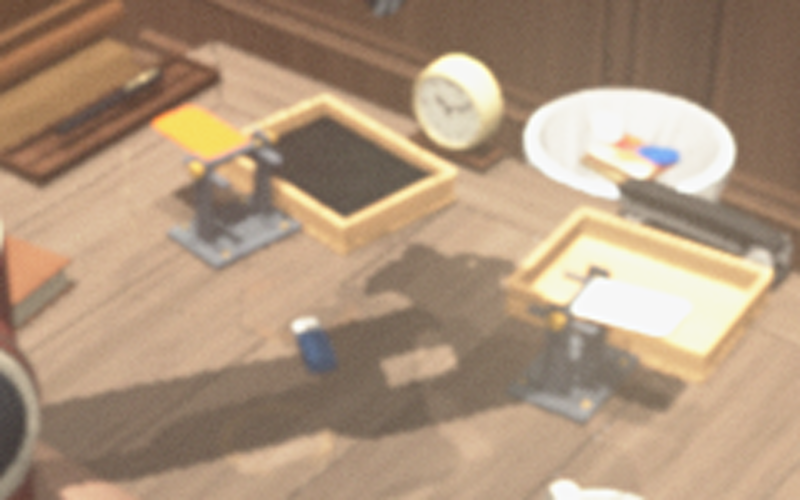

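Both views show flag 1 on the left with its orange face up, flag 2 unchanged, and everything else in place. One numeric check of flatness remains.

Run:
```python
from h import *
for n in('s8','top8'):
    im=dict(np.load(f'pics/{n}.npz')); hsv=cv2.cvtColor(im['frame'],cv2.COLOR_RGB2HSV)
    m=cv2.inRange(hsv,(8,150,190),(25,255,255)); m[:, 330:]=0; m[260:]=0; m[:180]=0
    c=max(cv2.findContours(m,0,1)[0],key=cv2.contourArea).reshape(-1,2)
    print(n,'orange bbox',c.min(0),c.max(0),cv2.boxPoints(cv2.minAreaRect(c)).round(1).tolist())
    for th in(3.14,3.0,2.85):
        print(th,[np.round(proj(im,[*(H+Rt@[x,-.078*np.cos(th)-.002*np.sin(th)]),.075+.078*np.sin(th)+.002]),1).tolist() for x in(-.022,.022)])
```

```text
s8 orange bbox [246 213] [270 225] [[245.39999389648438, 216.0], [250.39999389648438, 208.0], [270.29998779296875, 220.5], [265.29998779296875, 228.5]]
3.14 [[245.8, 217.6], [258.7, 212.1]]
3.0 [[245.8, 214.3], [258.8, 208.8]]
2.85 [[246.2, 211.0], [259.3, 205.5]]
top8 orange bbox [206 221] [241 244] [[205.3000030517578, 239.6999969482422], [209.3000030517578, 219.6999969482422], [241.39999389648438, 226.10000610351562], [237.39999389648438, 246.10000610351562]]
3.14 [[206.3, 241.3], [209.9, 221.9]]
3.0 [[205.6, 240.8], [209.2, 221.2]]
2.85 [[205.6, 240.4], [209.2, 220.6]]
```

```bash
python3 -c "
from h import *
now();print(workorder.finish_job())"
```

```text
t 10.47 tip [  35.5 -130.7] 251.5 zdir [ 0.411  0.497 -0.764] y [ 0.77 -0.64 -0.  ] F [0.52 0.54 0.07] q [-0.51 -0.59  2.21  0.7   1.41  0.11]
the job is handed in; nothing more can be done
None
```

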